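# Seat a brass tube in a vee cutting jig against its sprung back stop

### The arm

A 6-joint arm with a two-finger parallel gripper is mounted at the origin on the work surface; the furniture and walls round the work are solid. World frame = base frame: x ahead of the robot, y to its left, z up, the work surface at z = 0. Lengths are in m, angles in degrees, forces in N, time in s.
With the tool pointing down it reaches from about 0.3 to 0.75 m from the base axis. Payload 8.5 kg.
Tool frame: the origin (TCP) lies between the finger pads; the fingertips stand 19 mm ahead of it and the grasp point (between the pads) is the TCP; z points along the fingers, y is the line along which they close (so a half turn about z gives the same grasp; the last joint's range is limited). The gripper opens to 85 mm and grips with 20 to 120 N. Pads are 22 mm wide; open, the fingers measure 114 mm over their backs; the gripper's body (76 mm by 85 mm) begins 54 mm behind the grasp point. The pads swing forward as they close: fully open they stand 13 mm farther back than shut.
Start: joints at [-53.417, 21.807, 74.336, -0, 83.858, -12.336], TCP at [0.415, -0.361, 0.25] pointing down, gripper open.
Joint ranges: [-178.18, 178.18], [-50.72, 133.34], [12.68, 142.11], [-81.47, 261.47], [9.98, 163.14], [-165.26, 165.26]. Speed limits (degrees/s): [136.94, 136.94, 180, 180, 180, 180].

### API

Orientations are given as a 3x3 rotation matrix whose columns are the frame's x, y, z axes.
In Python, from rig import env, optics gives the robot as it stands.
- The arm moves only by the tool arm_command, never from a script. Its argument "commands" is one flat list of numbers, 7 for each row, row after row: the closure, from -1 (fully open) to 1 (shut), so that 0 is half open, then the shift along the tool's x, y, z as a fraction of full scale, then the turn, a rotation vector about the tool's x, y, z as a fraction of full scale. A call has 1 to 12 rows; each row is the pose to reach, as a shift and turn from the pose commanded when the call began, along the tool's axes at that moment; what a row does not reach only later rows make up. Full scale, the value 1, is 500 mm for a shift and 120 degrees for a turn. A row lasts 1/12 s, in which the tool goes at most 41.7 mm and 7.16 degrees, less where a joint would pass 70% of its speed; a pose out of reach is approached as far as the arm can. A call with a number of a shift or a turn outside -1 to 1 is refused whole. A call with a gripper value outside its range is refused whole. The fingers move at their own pace and stop on an object; "newtons" is the grip in N (left out, the last holds). Time passes only in rows, so rows that repeat a pose let the fingers close. It gives the time, the measured TCP pose, the force, the opening and the grip force at its end, in the units of the state.
- env.observe(): the state, without advancing time (a new reading comes with each control period).
- optics.get_image(name): name is "side" or "top" or "wrist"; returns a dict with "image" (384x512x3 uint8, red, green, blue), "intrinsics" (3x3 intrinsics, pixels), "origin" and "orientation" of the camera in the world; the wrist camera has in their place "tool_from_camera" (4x4, takes a point from camera to tool coordinates, whose origin is the TCP and whose axes are the flange's). Camera axes: x right, y down, z forward; pixel columns grow to the right and rows downward; lengths in m; the calibration is good to about 2 mm. A picture is of the moment at which its call begins: read the wrist's pose just before it. There is no depth.
- env.close_job(): hands the job in; it is judged then, once.
The state is a dict: "time_s": time; "q": joint angles; "qvel": joint speeds; "joint_efforts": joint torques, N m; "position": TCP position; "tool_rot": TCP orientation; "ft_force": force on the tool from outside, world axes, zero at the start; "wrist_torque": the same for the moment, N m; "grip_width": finger opening in m; "gripper_force": force on a finger pad.
Only numpy, scipy, OpenCV 4.12 (cv2) and the standard library are available. Lean on these libraries where they do the work, as an engineer would, in place of code of your own. Each camera call takes 0.05 s, during which the arm holds its last target. There are 200 camera calls.

### The job

Take the brass tube off the wooden rest and lay it in the vee of the blue tube-cutting jig, just short of the spring plunger. Then slide it along the vee, under the plunger, until it lies on both flanks and meets the back stop, whose screw is set differently every time; lean on the stop with a steady push of about 10 N (drag not counted) for half a second, never more than 14 N, and let go so that the tube stays fully home. Leave the copper tube and the other things on the bench alone.

Things in the scene. Friction and masses are not known exactly. Their poses are not given: they have to be found in the camera images.
- brass_tube: The brass (yellow) tube to be seated: a rigid round bar 22 mm in diameter and 180 mm long, 0.13 to 0.25 kg, plugged dark at both ends, which are alike. Origin at its centre, x along its axis. At the start it lies level in one of the two places of the wooden rest, its axis 46 mm above the bench; it may be rolled about its own axis.
- copper_tube: The copper (reddish) tube, same size, in the other place of the rest, 80 mm beside the brass one. Leave it there.
- tube_rest: Fixed wooden rest, 124 x 150 mm. Origin at the centre of its underside, x along the tubes, which lie at y = +40 and -40 mm in vee notches on two 16 mm wide bars at x = -48 and +48 mm. Between the bars the board is 12 mm thick and there is free room below and beside the tubes.
- jig: Fixed tube-cutting jig, blue base plate 234 x 92 x 12 mm. Origin at the centre of its underside, z up, x along the vee towards the back stop. A seated tube's axis lies along x at y = 0, z = 48 mm. Lower the tube with its centre at x = -70 to -57 mm (short of the plunger). From x = -85 to 10 mm there is only the base plate, so fingers that hold the tube by its middle have room to travel.
- flank_left: The left (+y) steel flank of the 90 degree vee. Origin and axes as the jig's. The vee stands in two parts, the entry part from x = -112 to -85 mm and the main part from x = 10 to 56 mm, 58 mm wide outside, tops at z about 46 mm.
- flank_right: The right (-y) flank of the vee, the mirror image of the left one. Origin and axes as the jig's.
- plunger_place (a point): Point on the vee's centre plane under the spring plunger, at jig x = 45, z = 57 mm: the lowest point of its 24 mm steel ball at rest, 2 mm below the top of a seated tube. A tube end meets the ball at jig x = 38 mm and lifts it (about 5 N to enter, then 3 to 6 N of drag in all if the tube is not pressed down). Its bridge (jig x = 35 to 55 mm, 92 mm wide) reaches z = 95 mm, its red knob z = 110 mm.
- stop_bracket: Aluminium back stop at the jig's +x end. Origin and axes as the jig's. Carries a locked stop screw along x at z = 48 mm with a white sprung nose of 13 mm. The nose's face stands anywhere from x = 58 to 82 mm; this is not among the readings: feel for it. It yields from 1.5 N, 5 N more per mm, and is solid after 5 mm. Limit 14 N. After the push, drag holds the tube against it.
- solder_spool: Bystander: black spool of solder wire, 52 mm across, 25 mm high. Origin at the centre of its underside.
- needle_file: Bystander: needle file 150 mm long, lying at the right. Origin at the centre of its underside.

How it is judged:
By the outcome, as a careful person would: the job done as asked, in the order asked, and still so for the second after the job is handed in, with the robot touching nothing.
It also fails if it takes over 70 s, if anything falls off the work surface, if the arm or the gripper's body presses on something with over 40 N, if the wrist force passes 120 N, or if a joint passes its speed limit or range.

## Working session

There is one attempt and no reset: what is moved stays moved. The work goes in short steps, Python scripts to look and compute and a tool call to move; the robot and the scene stay as the last step left them, time stands still between calls to the robot, and variables do not carry over. Pictures are saved under pics/ and viewed, at most 10 in all, crops included, and the job is handed in when it is done.

Besides the shell and the picture viewer there is one more tool, called after "Call:" in YAML: its name, and indented under it one key for each argument. arm_command: Moves the arm, as the interface text tells. Shift numbers are shares of 500 mm and turn numbers shares of 120 degrees, none past 1 either way. Its arguments: {"type":"object","properties":{"commands":{"type":"array","items":{"type":"number"}},"newtons":{"type":"number"}},"required":["commands"]}

```bash
ls; mkdir -p pics; python3 - <<'E'
from rig import env, optics
import cv2,numpy as np
s=env.observe();print(s)
for n in("top","side"):
    d=optics.get_image(n);cv2.imwrite(f"pics/{n}0.png",d["image"][:,:,::-1]);np.savez(f"{n}0.npz",**d)
    print(n,d["intrinsics"],d["origin"],d["orientation"])
E
```

```text
pics
{'time_s': 0.0, 'q': array([-5.34168887e+01,  2.18415605e+01,  7.43870703e+01,  3.89065907e-04,
        8.38580591e+01, -1.23344249e+01]), 'qvel': array([-0.10142981, -0.08321795, -0.04621146,  0.00949556, -0.00627922,
       -0.01996607]), 'joint_efforts': array([ 6.30726809e-04, -4.48450506e+01, -2.31278318e+01, -1.95995649e-04,
        4.74083456e-03,  1.39346727e-05]), 'position': array([ 0.41440854, -0.36119107,  0.24969278]), 'tool_rot': array([[ 6.57145275e-01,  7.53763414e-01, -8.96322374e-04],
       [ 7.53763875e-01, -6.57144227e-01,  1.21897086e-03],
       [ 3.29802566e-04, -1.47665637e-03, -9.99998855e-01]]), 'ft_force': array([-0.54421133,  0.11352426,  0.08352091]), 'wrist_torque': array([-0.02466309,  0.0088599 , -0.03637462]), 'gripper_force': 0.0, 'grip_width': 0.08512651842613295}
top [[499.3650427    0.         259.1419958 ]
 [  0.         499.3650427  188.22727854]
 [  0.           0.           1.        ]] [ 0.45157198 -0.04621944  1.23931025] [[-0.00227833 -0.99143146  0.13060809]
 [-0.99996262  0.00334815  0.00797211]
 [-0.0083411  -0.13058504 -0.99140202]]
side [[412.40924965   0.         252.5521448 ]
 [  0.         412.40924965 190.72180008]
 [  0.           0.           1.        ]] [0.40920171 0.66386199 0.57862789] [[-0.95949498 -0.15774053  0.23342517]
 [-0.28160762  0.56099293 -0.77844979]
 [-0.00815679 -0.81265297 -0.58269084]]
```

View pics/top0.png

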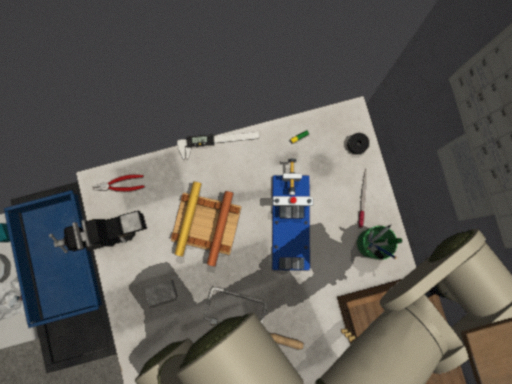

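View pics/side0.png

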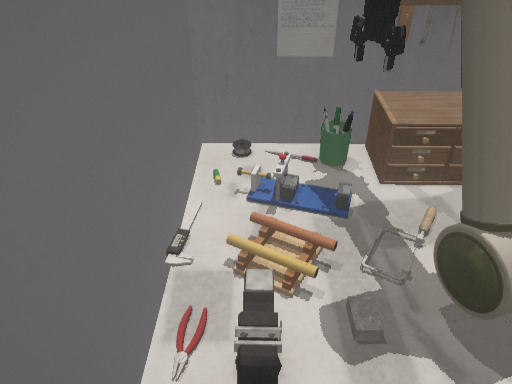

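The top view shows the brass tube at about (188,218), the copper one at (221,228) and the jig at (291,222), with its stop towards the top of the image (+x). In the side view the brass tube is at about (270,255) and the jig at (300,195).

```bash
cat > h.py <<'E'
import numpy as np,cv2
def ray(d,uv,z):
    uv=np.atleast_2d(uv).astype(float);K=d["intrinsics"]
    r=np.c_[(uv-[K[0,2],K[1,2]])/[K[0,0],K[1,1]],np.ones(len(uv))]@d["orientation"].T
    return d["origin"]+r*((z-d["origin"][2])/r[:,2])[:,None]
def mask(im,lo,hi,box):
    m=cv2.inRange(cv2.cvtColor(im,cv2.COLOR_RGB2HSV),lo,hi);o=np.zeros_like(m);x0,y0,x1,y1=box
    o[y0:y1,x0:x1]=m[y0:y1,x0:x1];return o
def rect(d,m,z):
    n,l,st,_=cv2.connectedComponentsWithStats(m);k=1+np.argmax(st[1:,4])
    p=np.argwhere(l==k)[:,::-1]
    P=ray(d,p,z)[:,:2]
    (c,s,a)=cv2.minAreaRect((P*1000).astype(np.float32))
    if s[0]<s[1]: s=s[::-1];a+=90
    a=(a+90)%180-90
    return np.round(c,1),np.round(s,1),round(a,2),st[k,4]
E
python3 - <<'E'
from h import *
for n,bb,bj in(("top",(165,170,205,265),(262,165,320,280)),("side",(215,225,325,285),(235,170,365,220))):
    d=dict(np.load(n+"0.npz"));im=d["image"]
    print(n,"brass",rect(d,mask(im,(19,110,60),(32,255,255),bb),.046))
    print(n,"copper",rect(d,mask(im,(4,120,60),(13,255,255),(200,180,240,275) if n=="top" else (240,205,345,255)),.046))
    print(n,"jig",rect(d,mask(im,(105,120,30),(125,255,255),bj),.012))
E
```

```text
top brass (array([537.3, 134.7]), array([180.5,  23.3]), -14.13, np.int32(676))
top copper (array([513. ,  59.2]), array([173.5,  91.2]), 0.76, np.int32(977))
top jig (array([ 492. , -114.1]), array([153.7,  88.3]), -0.34, np.int32(1666))
side brass (array([531.5, 135. ]), array([166.8,  28.5]), -13.56, np.int32(769))
side copper (array([472.1,  92.8]), array([15.3, 12.8]), -32.5, np.int32(24))
side jig (array([ 497.1, -107.5]), array([90.3, 86. ]), -1.69, np.int32(503))
```

```bash
python3 - <<'E'
from h import *
for n,bj in(("top",(262,165,320,280)),("side",(235,170,365,220))):
    d=dict(np.load(n+"0.npz"));m=mask(d["image"],(105,120,30),(125,255,255),bj)
    P=ray(d,np.argwhere(m>0)[:,::-1],.012)[:,:2]*1000
    print(n,cv2.minAreaRect(P.astype(np.float32)))
d=dict(np.load("top0.npz"));im=d["image"]
# red knob top z=.110
m=mask(im,(0,150,60),(6,255,255),(283,190,300,210));p=np.argwhere(m>0)[:,::-1];print("knob",len(p),ray(d,p.mean(0),.108))
a=cv2.resize(im[160:285,255:325],None,fx=6,fy=6,interpolation=cv2.INTER_CUBIC)
b=cv2.resize(im[180:270,165:245],None,fx=4,fy=4,interpolation=cv2.INTER_CUBIC)
cv2.imwrite("pics/jig0.png",a[:600,:,::-1])
E
```

```text
top ((529.4615478515625, -114.34221649169922), (88.27440643310547, 228.57882690429688), 89.66185760498047)
side ((521.7722778320312, -108.23403930664062), (86.04986572265625, 217.2953338623047), 87.9112777709961)
knob 24 [[ 0.57350743 -0.11396258  0.108     ]]
```

```bash
python3 - <<'E'
from rig import env, optics
d=optics.get_image("wrist");print(d["tool_from_camera"].round(3),d["intrinsics"].round(1))
E
```

```text
[[ 0.001 -0.959 -0.282  0.071]
 [ 1.     0.001 -0.     0.001]
 [ 0.001 -0.282  0.959 -0.124]
 [ 0.     0.     0.     1.   ]] [[275.9   0.  255.2]
 [  0.  275.9 192.3]
 [  0.    0.    1. ]]
```

View pics/jig0.png

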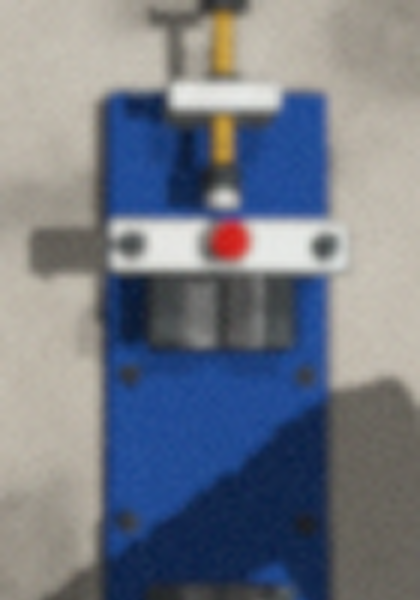

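Call:
arm_command:
  commands: [-1,0.25,-0.09,-0.03,0,0,-0.35,-1,0.497,-0.181,-0.06,0,0,-0.7,-1,0.497,-0.181,-0.06,0,0,-0.7,-1,0.497,-0.181,-0.06,0,0,-0.7,-1,0.497,-0.181,-0.06,0,0,-0.7,-1,0.497,-0.181,-0.06,0,0,-0.7,-1,0.497,-0.181,-0.06,0,0,-0.7,-1,0.497,-0.181,-0.06,0,0,-0.7,-1,0.497,-0.181,-0.06,0,0,-0.7,-1,0.497,-0.181,-0.06,0,0,-0.7,-1,0.497,-0.181,-0.06,0,0,-0.7,-1,0.497,-0.181,-0.06,0,0,-0.7]

```text
time_s: 1.15
position: [0.5096, -0.1144, 0.2801]
tool_rot: [[-0.686, 0.728, -0.001], [0.728, 0.686, 0.0], [0.001, -0.0, -1.0]]
ft_force: [0.9, -0.2, 0.5]
grip_width: 0.0853
gripper_force: 0.0
```

Call:
arm_command:
  commands: [-1,0,0,0,0,0,-0.392,-1,0,0,0,0,0,-0.392,-1,0,0,0,0,0,-0.392,-1,0,0,0,0,0,-0.392,-1,0,0,0,0,0,-0.392,-1,0,0,0,0,0,-0.392,-1,0,0,0,0,0,-0.392,-1,0,0,0,0,0,-0.392,-1,0,0,0,0,0,-0.392]

```text
time_s: 1.9
position: [0.5096, -0.1146, 0.2801]
tool_rot: [[-1.0, 0.003, -0.0], [0.003, 1.0, 0.0], [0.0, 0.0, -1.0]]
ft_force: [-0.2, 0.9, -1.0]
grip_width: 0.0853
gripper_force: 0.0
```

```bash
cat >> h.py <<'E'
def wrist(optics,env,name):
    s=env.observe();d=dict(optics.get_image("wrist"));T=d["tool_from_camera"];R=s["tool_rot"]
    d["origin"]=s["position"]+R@T[:3,3];d["orientation"]=R@T[:3,:3]
    cv2.imwrite(f"pics/{name}.png",d["image"][:,:,::-1]);np.savez(name+".npz",**d);return s,d
E
python3 - <<'E'
from rig import env, optics
from h import *
s,d=wrist(optics,env,"w1");print(s["position"],s["tool_rot"].round(4),s["q"].round(1),s["time_s"])
m=mask(d["image"],(105,120,30),(125,255,255),(0,0,512,384))
P=ray(d,np.argwhere(m>0)[:,::-1],.012)[:,:2]*1000
print(cv2.minAreaRect(P.astype(np.float32)))
E
```

```text
[ 0.50957595 -0.114586    0.28013218] [[-1.0e+00  3.1e-03 -4.0e-04]
 [ 3.1e-03  1.0e+00  2.0e-04]
 [ 4.0e-04  2.0e-04 -1.0e+00]] [ -25.7   17.8   75.4    0.    86.8 -115.5] 1.9
((528.3838500976562, -252.1395721435547), (363.4066467285156, 228.46939086914062), 89.83759307861328)
```

View pics/w1.png

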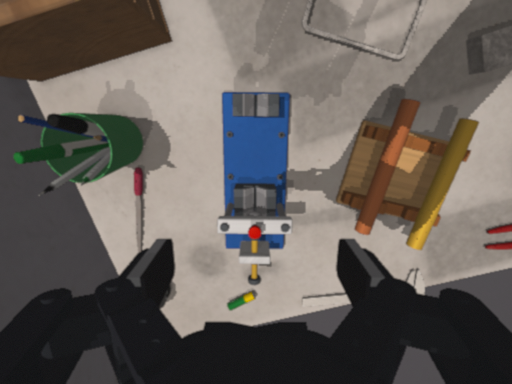

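The wrist view shows the jig around (255,170), its stop end towards the bottom, and the brass tube at about (442,185). I'll measure both more finely.

```bash
python3 - <<'E'
from h import *
d=dict(np.load("w1.npz"));im=d["image"]
m=mask(im,(105,120,30),(125,255,255),(215,80,300,255))
P=ray(d,np.argwhere(m>0)[:,::-1],.012)[:,:2]*1000
print(cv2.minAreaRect(P.astype(np.float32)))
# edges per row (x sections free of the bridge) 
for lo,hi in((98,120),(125,180)):
  L=[];R=[]
  for r in range(lo,hi):
    c=np.where(m[r])[0]; L.append((c[0]-.5,r)); R.append((c[-1]+.5,r))
  L=ray(d,L,.012);R=ray(d,R,.012);print(lo,"mid y",np.median((L+R)[:,1]/2),"width",np.median((L-R)[:,1]),"slopes deg",[np.degrees(np.arctan(np.polyfit(q[:,0],q[:,1],1)[0])).round(2) for q in(L,R)])
k=mask(im,(0,150,60),(6,255,255),(240,222,270,245));p=np.argwhere(k>0)[:,::-1];print("knob",len(p),ray(d,p.mean(0),.108))
print("brass",rect(d,mask(im,(19,110,60),(32,255,255),(400,105,485,260)),.046))
E
```

```text
((528.7744750976562, -115.72280883789062), (89.31978607177734, 229.10604858398438), 89.41393280029297)
98 mid y -0.11473614420976805 width -0.08956788013497752 slopes deg [np.float64(-2.06), np.float64(-0.15)]
125 mid y -0.11557883934349164 width -0.08888658076545172 slopes deg [np.float64(-0.67), np.float64(-0.54)]
knob 123 [[ 0.57344377 -0.11640118  0.108     ]]
brass (array([538. , 131.9]), array([183.9,  26.8]), -13.48, np.int32(2502))
```

Call:
arm_command:
  commands: [-0.4,-0.053,0.497,0.16,0,0,0.114,-0.4,-0.053,0.497,0.16,0,0,0.114,-0.4,-0.053,0.497,0.16,0,0,0.114,-0.4,-0.053,0.497,0.16,0,0,0.114,-0.4,-0.053,0.497,0.16,0,0,0.114,-0.4,-0.053,0.497,0.16,0,0,0.114,-0.4,-0.053,0.497,0.16,0,0,0.114,-0.4,-0.053,0.497,0.16,0,0,0.114,-0.4,-0.053,0.497,0.16,0,0,0.114,-0.4,-0.053,0.497,0.16,0,0,0.114]

```text
time_s: 2.78
position: [0.5365, 0.1332, 0.2006]
tool_rot: [[-0.971, 0.239, 0.0], [0.239, 0.971, -0.0], [-0.0, -0.0, -1.0]]
ft_force: [-0.7, -1.1, 0.2]
grip_width: 0.0599
gripper_force: 0.0
```

```bash
python3 - <<'E'
from rig import env, optics
from h import *
s,d=wrist(optics,env,"w2");print(s["position"],s["tool_rot"].round(4),s["grip_width"],s["time_s"])
print("brass",rect(d,mask(d["image"],(19,110,60),(32,255,255),(150,0,360,384)),.046))
E
```

```text
[0.5364694  0.13318192 0.20060644] [[-9.711e-01  2.385e-01  4.000e-04]
 [ 2.385e-01  9.711e-01 -2.000e-04]
 [-4.000e-04 -2.000e-04 -1.000e+00]] 0.05986729709297309 2.7833
brass (array([539.3, 131.2]), array([185.7,  21.8]), -13.54, np.int32(3571))
```

View pics/w2.png

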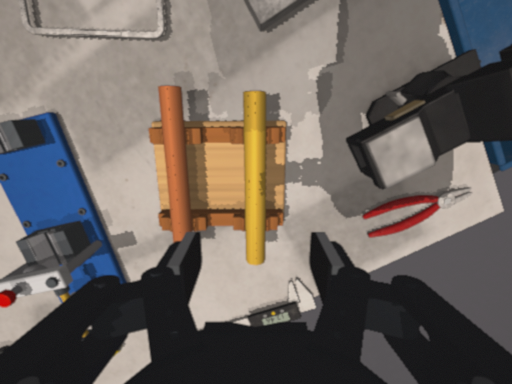

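The tube runs at column 255, right under the gripper, from (255,92) to (255,262), with the copper tube at column 172. The gripper is well aligned, so I descend and grip.

Call:
arm_command:
  commands: [-0.4,0,0,0.08,0,0,0,-0.4,0,0,0.16,0,0,0,-0.4,0,0,0.22,0,0,0,-0.4,0,0,0.26,0,0,0,-0.4,0,0,0.29,0,0,0,-0.4,0,0,0.3,0,0,0,-0.4,0,0,0.3,0,0,0,-0.4,0,0,0.3,0,0,0]

```text
time_s: 3.5
position: [0.537, 0.1332, 0.0513]
tool_rot: [[-0.971, 0.238, 0.002], [0.238, 0.971, 0.0], [-0.001, 0.0, -1.0]]
ft_force: [0.6, -0.5, 0.1]
grip_width: 0.0602
gripper_force: 0.0
```

Call:
arm_command:
  commands: [0.1,0,0,0,0,0,0,0.3,0,0,0,0,0,0,0.4,0,0,0,0,0,0,0.5,0,0,0,0,0,0,0.7,0,0,0,0,0,0,0.9,0,0,0,0,0,0,0.9,0,0,0,0,0,0,0.9,0,0,0,0,0,0]
  newtons: 40

```text
time_s: 4.17
position: [0.5364, 0.1328, 0.0513]
tool_rot: [[-0.972, 0.237, 0.001], [0.237, 0.972, -0.002], [-0.001, -0.002, -1.0]]
ft_force: [-2.0, -8.2, 6.6]
grip_width: 0.0207
gripper_force: 38.8
```

Call:
arm_command:
  commands: [0.9,0,0,-0.02,0,0,0,0.9,0,0,-0.06,0,0,0,0.9,0,0,-0.12,0,0,0,0.9,0,0,-0.18,0,0,0,0.9,0,0,-0.24,0,0,0,0.9,0,0,-0.24,0,0,0,0.9,0,0,-0.24,0,0,0,0.9,0,0,-0.24,0,0,0]

```text
time_s: 4.83
position: [0.5357, 0.134, 0.1698]
tool_rot: [[-0.971, 0.237, -0.001], [0.237, 0.971, 0.0], [0.001, -0.0, -1.0]]
ft_force: [-0.2, 0.1, -1.8]
grip_width: 0.0207
gripper_force: 39.6
```

```bash
python3 - <<'E'
from rig import env, optics
from h import *
s,d=wrist(optics,env,"w3");print(s["position"],s["tool_rot"].round(4),s["grip_width"],s["ft_force"],s["time_s"])
im=d["image"]; z=s["position"][2]-.005
m=mask(im,(19,110,60),(32,255,255),(200,0,310,384));n,l,st,_=cv2.connectedComponentsWithStats(m);k=1+np.argmax(st[1:,4]);print(st[k])
m=(l==k);p=np.argwhere(m)[:,::-1]
rows=np.arange(st[k][1]+3,st[k][1]+st[k][3]-3);c=np.array([(np.where(m[r])[0].mean(),r) for r in rows])
P=(ray(d,c,z)-s["position"])@s["tool_rot"]*1000;print("tool-frame axis pts",P[::20].round(1))
e=(ray(d,[(c[0,0],st[k][1]),(c[-1,0],rows[-1])],z)-s["position"])@s["tool_rot"]*1000;print(e)
E
```

```text
[0.53574354 0.1339834  0.16980141] [[-9.715e-01  2.371e-01 -1.200e-03]
 [ 2.371e-01  9.715e-01  1.000e-04]
 [ 1.200e-03 -2.000e-04 -1.000e+00]] 0.020724904929095754 [-0.15819033  0.0986341  -1.81905071] 4.8333
[  230    64    49   264 11416]
tool-frame axis pts [[ 89.5  -1.4   5.1]
 [ 81.4  -1.2   5.1]
 [ 73.   -0.9   5.1]
 [ 64.3  -0.9   5.1]
 [ 55.2  -1.2   5.1]
 [ 45.7  -0.9   5.1]
 [ 35.9  -0.9   5. ]
 [ 25.6  -0.9   5. ]
 [ 14.9  -0.9   5. ]
 [  3.7  -0.9   5. ]
 [ -8.1  -0.9   5. ]
 [-20.4  -0.9   5. ]
 [-33.2  -0.6   5. ]]
[[ 90.66822655  -1.38229437   5.10882265]
 [-44.67439164  -1.18229871   4.94669508]]
```

View pics/w3.png

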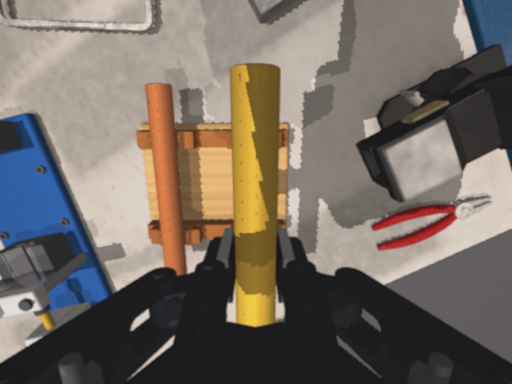

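The tube sits in the grip with its rear end at (255,66), about 90 mm behind the TCP. It is centred to within about 2 mm, and the copper tube hasn't moved. Next I carry it over the jig entry.

Call:
arm_command:
  commands: [0.9,0.018,-0.06,0,0,0,-0.02,0.9,0.018,-0.13,0,0,0,-0.05,0.9,0.018,-0.2,0,0,0,-0.08,0.9,0.018,-0.27,0,0,0,-0.111,0.9,0.018,-0.34,0,0,0,-0.111,0.9,0.018,-0.41,0,0,0,-0.111,0.9,0.018,-0.47,0,0,0,-0.111,0.9,0.018,-0.516,0,0,0,-0.111,0.9,0.018,-0.516,0,0,0,-0.111,0.9,0.018,-0.516,0,0,0,-0.111,0.9,0.018,-0.516,0,0,0,-0.111,0.9,0.018,-0.516,0,0,0,-0.111]

```text
time_s: 5.88
position: [0.4663, -0.1137, 0.1698]
tool_rot: [[-1.0, 0.006, -0.001], [0.006, 1.0, 0.001], [0.001, 0.001, -1.0]]
ft_force: [-0.3, 0.4, -1.7]
grip_width: 0.0208
gripper_force: 39.7
```

```bash
python3 - <<'E'
from rig import env, optics
from h import *
s,d=wrist(optics,env,"w4");print(s["position"],s["tool_rot"].round(4),s["grip_width"],s["ft_force"],s["time_s"])
t=optics.get_image("top");cv2.imwrite("pics/t4.png",t["image"][:,:,::-1]);np.savez("t4.npz",**t)
print("brass top",rect(t,mask(t["image"],(19,110,60),(32,255,255),(262,150,320,310)),s["position"][2]-.005))
m=mask(d["image"],(105,120,30),(125,255,255),(100,0,400,384))
for r in range(40,300,20):
    c=np.where(m[r])[0]
    if len(c)>20: 
        e=ray(d,[(c[0]-.5,r),(c[-1]+.5,r)],.012)*1000; print(r,c[0],c[-1],e[:,:2].round(1).tolist(),"mid",e[:,1].mean().round(1))
E
```

```text
[ 0.46633733 -0.1136726   0.16984586] [[-1.0e+00  5.8e-03 -1.0e-03]
 [ 5.8e-03  1.0e+00  7.0e-04]
 [ 1.0e-03  7.0e-04 -1.0e+00]] 0.02075127602044193 [-0.33489189  0.43646876 -1.71523562] 5.8833
brass top (array([ 401. , -112.1]), array([45.9, 19.1]), -0.59, np.int32(195))
140 211 298 [[422.4, -159.3], [422.8, -70.5]] mid -114.9
160 212 297 [[442.7, -159.3], [443.2, -70.7]] mid -115.0
180 212 296 [[463.9, -160.4], [464.4, -70.9]] mid -115.7
200 213 295 [[486.0, -160.4], [486.5, -71.2]] mid -115.8
220 214 294 [[509.1, -160.4], [509.6, -71.5]] mid -115.9
```

View pics/w4.png

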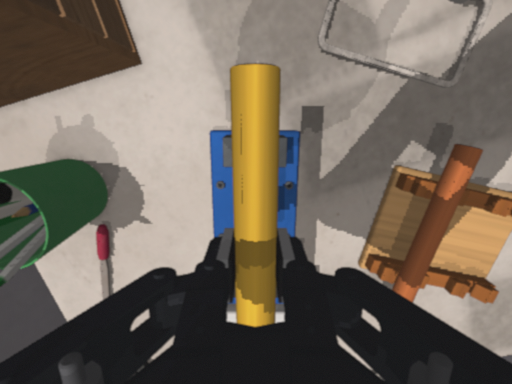

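The jig's rear plate edge is at row 131 and its midline is near column 255, about 1 mm to the right of the tube. I lower the tube with that correction.

Call:
arm_command:
  commands: [0.9,0,-0.002,0.04,0,0,0.0025,0.9,0,-0.002,0.09,0,0,0.0025,0.9,0,-0.002,0.14,0,0,0.0025,0.9,0,-0.002,0.18,0,0,0.0025,0.9,0,-0.002,0.205,0,0,0.0025,0.9,0,-0.002,0.215,0,0,0.0025,0.9,0,-0.002,0.222,0,0,0.0025,0.9,0,-0.002,0.226,0,0,0.0025,0.9,0,-0.002,0.226,0,0,0.0025,0.9,0,-0.002,0.226,0,0,0.0025]

```text
time_s: 6.82
position: [0.4667, -0.1157, 0.058]
tool_rot: [[-1.0, 0.012, 0.001], [0.012, 1.0, -0.001], [-0.001, -0.001, -1.0]]
ft_force: [-0.1, 0.3, -1.6]
grip_width: 0.021
gripper_force: 39.8
```

Call:
arm_command:
  commands: [0.9,0,0,0.002,0,0,0,0.9,0,0,0.004,0,0,0,0.9,0,0,0.005,0,0,0,0.9,0,0,0.005,0,0,0]

```text
time_s: 7.15
position: [0.4664, -0.1157, 0.0549]
tool_rot: [[-1.0, 0.012, 0.0], [0.012, 1.0, -0.0], [-0.0, -0.0, -1.0]]
ft_force: [0.7, 0.6, -1.2]
grip_width: 0.0209
gripper_force: 39.8
```

Call:
arm_command:
  commands: [0.9,0,0,0.001,0,0,0,0.9,0,0,0.002,0,0,0,0.9,0,0,0.002,0,0,0]

```text
time_s: 7.4
position: [0.4665, -0.1154, 0.0541]
tool_rot: [[-1.0, 0.012, 0.0], [0.012, 1.0, 0.0], [-0.0, 0.0, -1.0]]
ft_force: [-0.4, 3.2, 3.6]
grip_width: 0.0206
gripper_force: 40.3
```

Call:
arm_command:
  commands: [0.9,0,0,0.001,0,0,0,0.9,0,0,0.002,0,0,0,0.9,0,0,0.002,0,0,0]

```text
time_s: 7.65
position: [0.4665, -0.115, 0.0535]
tool_rot: [[-1.0, 0.012, 0.001], [0.012, 1.0, 0.001], [-0.001, 0.001, -1.0]]
ft_force: [-0.4, 6.9, 10.2]
grip_width: 0.0203
gripper_force: 41.1
```

Call:
arm_command:
  commands: [0.9,0,0.001,0,0,0,0,0.9,0,0.002,0,0,0,0,0.9,0,0.002,0,0,0,0]

```text
time_s: 7.9
position: [0.4666, -0.1146, 0.0533]
tool_rot: [[-1.0, 0.012, 0.001], [0.012, 1.0, -0.0], [-0.001, -0.0, -1.0]]
ft_force: [-0.8, 2.5, 6.5]
grip_width: 0.0206
gripper_force: 40.5
```

Call:
arm_command:
  commands: [0.4,0,0.0008,0,0,0,0,0.3,0,0.0008,0,0,0,0,0.2,0,0.0008,0,0,0,0,0.2,0,0.0008,0,0,0,0,0.2,0,0.0008,0,0,0,0]

```text
time_s: 8.32
position: [0.4664, -0.1143, 0.0528]
tool_rot: [[-1.0, 0.012, -0.0], [0.012, 1.0, -0.0], [0.0, -0.0, -1.0]]
ft_force: [0.5, 0.1, -1.6]
grip_width: 0.0346
gripper_force: 0.0
```

```bash
python3 - <<'E'
from rig import env, optics
from h import *
s,d=wrist(optics,env,"w5");print(s["position"],s["tool_rot"].round(4),s["grip_width"],s["ft_force"],s["time_s"])
im=d["image"]
m=mask(im,(19,110,60),(32,255,255),(200,0,310,384));n,l,st,_=cv2.connectedComponentsWithStats(m);k=1+np.argmax(st[1:,4]);print(st[k]);m=(l==k)
c=np.array([(np.where(m[r])[0].mean(),r) for r in range(st[k][1]+3,st[k][1]+st[k][3]-3)])
P=(ray(d,c,.048)-s["position"])@s["tool_rot"]*1000;print(P[::40].round(1))
t=optics.get_image("side");cv2.imwrite("pics/s5.png",cv2.resize(t["image"][130:240,220:380],None,fx=5,fy=5,interpolation=cv2.INTER_CUBIC)[:,:,::-1])
E
```

```text
[ 0.46638375 -0.1143132   0.05275441] [[-9.999e-01  1.230e-02 -1.000e-04]
 [ 1.230e-02  9.999e-01 -0.000e+00]
 [ 1.000e-04 -0.000e+00 -1.000e+00]] 0.03458584680510218 [ 0.53436152  0.11578259 -1.55136417] 8.3167
[  230    64    50   264 11533]
[[ 89.6  -1.5   4.8]
 [ 73.2  -1.    4.8]
 [ 55.4  -1.3   4.8]
 [ 36.2  -1.    4.8]
 [ 15.2  -1.3   4.8]
 [ -7.7  -0.7   4.8]
 [-32.9  -1.    4.8]]
```

View pics/s5.png

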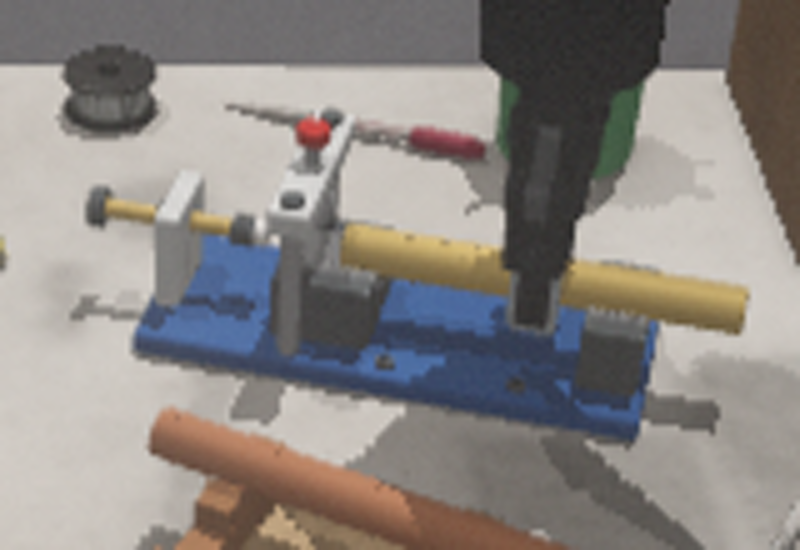

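The side view shows the tube in the vee, with its front end at (345,245), just short of the plunger bridge at (320,230). I regrip and read the forces.

Call:
arm_command:
  commands: [0.3,0,0,0,0,0,0,0.45,0,0,0,0,0,0,0.55,0,0,0,0,0,0,0.7,0,0,0,0,0,0,0.9,0,0,0,0,0,0,0.9,0,0,0,0,0,0,0.9,0,0,0,0,0,0]
  newtons: 50

```text
time_s: 9.0
position: [0.4665, -0.1145, 0.053]
tool_rot: [[-1.0, 0.012, 0.0], [0.012, 1.0, -0.001], [-0.0, -0.001, -1.0]]
ft_force: [-1.8, -3.0, 3.6]
grip_width: 0.0202
gripper_force: 48.8
```

```bash
python3 - <<'E'
from rig import env
s=env.observe();print(s["position"],s["ft_force"],s["wrist_torque"],s["grip_width"])
E
```

```text
[ 0.46645451 -0.11449379  0.05297985] [-1.81452927 -3.02095506  3.56702852] [-0.50928306  0.33861587  0.03807372] 0.02019869072430437
```

Call:
arm_command:
  commands: [0.9,0,-0.0006,-0.0006,0,0,0,0.9,0,-0.0006,-0.0006,0,0,0,0.9,-0.005,-0.0006,-0.0006,0,0,0,0.9,-0.01,-0.0006,-0.0006,0,0,0,0.9,-0.016,-0.0006,-0.0006,0,0,0,0.9,-0.016,-0.0006,-0.0006,0,0,0]

```text
time_s: 9.5
position: [0.4751, -0.1146, 0.0531]
tool_rot: [[-1.0, 0.012, 0.001], [0.012, 1.0, 0.0], [-0.001, 0.0, -1.0]]
ft_force: [0.3, -0.8, 0.1]
grip_width: 0.0209
gripper_force: 49.0
```

Call:
arm_command:
  commands: [0.9,-0.004,0,0,0,0,0,0.9,-0.008,0,0,0,0,0,0.9,-0.012,0,0,0,0,0,0.9,-0.016,0,0,0,0,0,0.9,-0.02,0,0,0,0,0,0.9,-0.02,0,0,0,0,0]

```text
time_s: 10.0
position: [0.4843, -0.1147, 0.0531]
tool_rot: [[-1.0, 0.012, -0.001], [0.012, 1.0, 0.0], [0.001, 0.0, -1.0]]
ft_force: [-2.3, -1.6, 0.7]
grip_width: 0.0203
gripper_force: 49.1
```

Call:
arm_command:
  commands: [0.9,-0.004,0,0,0,0,0,0.9,-0.008,0,0,0,0,0,0.9,-0.012,0,0,0,0,0,0.9,-0.016,0,0,0,0,0,0.9,-0.016,0,0,0,0,0]

```text
time_s: 10.42
position: [0.4924, -0.1148, 0.053]
tool_rot: [[-1.0, 0.012, -0.0], [0.012, 1.0, 0.0], [0.0, 0.0, -1.0]]
ft_force: [-2.0, -2.6, 1.4]
grip_width: 0.0201
gripper_force: 49.1
```

Call:
arm_command:
  commands: [0.9,-0.002,-0.0004,-0.0002,0,0,0,0.9,-0.004,-0.0004,-0.0002,0,0,0,0.9,-0.004,-0.0004,-0.0002,0,0,0]

```text
time_s: 10.67
position: [0.4943, -0.1148, 0.0531]
tool_rot: [[-1.0, 0.012, -0.0], [0.012, 1.0, 0.001], [0.0, 0.001, -1.0]]
ft_force: [-2.6, -0.5, -0.4]
grip_width: 0.0204
gripper_force: 49.0
```

Call:
arm_command:
  commands: [0.9,-0.002,0,0,0,0,0,0.9,-0.004,0,0,0,0,0,0.9,-0.004,0,0,0,0,0]

```text
time_s: 10.92
position: [0.4966, -0.1149, 0.0531]
tool_rot: [[-1.0, 0.012, 0.0], [0.012, 1.0, 0.0], [-0.0, 0.0, -1.0]]
ft_force: [-1.7, 0.0, -2.0]
grip_width: 0.0207
gripper_force: 48.9
```

Call:
arm_command:
  commands: [0.9,-0.002,0,0,0,0,0,0.9,-0.004,0,0,0,0,0,0.9,-0.004,0,0,0,0,0]

```text
time_s: 11.17
position: [0.4986, -0.115, 0.0532]
tool_rot: [[-1.0, 0.012, 0.0], [0.012, 1.0, 0.0], [-0.0, 0.0, -1.0]]
ft_force: [-1.5, 2.2, -1.7]
grip_width: 0.0203
gripper_force: 48.9
```

Call:
arm_command:
  commands: [0.9,-0.002,0,0,0,0,0,0.9,-0.004,0,0,0,0,0,0.9,-0.004,0,0,0,0,0]

```text
time_s: 11.42
position: [0.5006, -0.1151, 0.0532]
tool_rot: [[-1.0, 0.012, 0.0], [0.012, 1.0, 0.0], [-0.0, 0.0, -1.0]]
ft_force: [-1.1, 1.9, -1.9]
grip_width: 0.0205
gripper_force: 48.9
```

Call:
arm_command:
  commands: [0.9,-0.002,0.0004,0,0,0,0,0.9,-0.004,0.0004,0,0,0,0,0.9,-0.004,0.0004,0,0,0,0]

```text
time_s: 11.67
position: [0.5027, -0.1151, 0.0533]
tool_rot: [[-1.0, 0.012, 0.001], [0.012, 1.0, -0.0], [-0.001, -0.0, -1.0]]
ft_force: [-1.0, 1.9, -2.2]
grip_width: 0.0204
gripper_force: 48.9
```

Call:
arm_command:
  commands: [0.9,-0.002,0,0.0002,0,0,0,0.9,-0.004,0,0.0002,0,0,0,0.9,-0.004,0,0.0002,0,0,0]

```text
time_s: 11.92
position: [0.5035, -0.115, 0.053]
tool_rot: [[-1.0, 0.012, -0.003], [0.012, 1.0, 0.0], [0.003, 0.0, -1.0]]
ft_force: [-7.1, -1.3, 0.9]
grip_width: 0.0206
gripper_force: 49.2
```

Contact: fx jumped to about −7 N and the forward travel shortened. I hold and re-read before leaning harder.

Call:
arm_command:
  commands: [0.9,0,0,0,0,0,0,0.9,0,0,0,0,0,0]

```text
time_s: 12.08
position: [0.5035, -0.115, 0.053]
tool_rot: [[-1.0, 0.012, -0.002], [0.012, 1.0, 0.0], [0.002, 0.0, -1.0]]
ft_force: [-6.6, -0.9, 0.1]
grip_width: 0.0204
gripper_force: 49.2
```

Call:
arm_command:
  commands: [0.9,-0.0008,0,0,0,0,0,0.9,-0.0008,0,0,0,0,0,0.9,-0.0008,0,0,0,0,0]

```text
time_s: 12.33
position: [0.5036, -0.115, 0.053]
tool_rot: [[-1.0, 0.012, -0.003], [0.012, 1.0, 0.0], [0.003, 0.0, -1.0]]
ft_force: [-8.3, -1.1, 2.3]
grip_width: 0.0205
gripper_force: 49.2
```

```bash
python3 - <<'E'
from rig import env, optics
from h import *
s,d=wrist(optics,env,"w6");print(s["position"],s["ft_force"])
m=mask(d["image"],(19,110,60),(32,255,255),(200,0,310,384));n,l,st,_=cv2.connectedComponentsWithStats(m);print(st[1+np.argmax(st[1:,4])])
t=optics.get_image("side");cv2.imwrite("pics/s6.png",cv2.resize(t["image"][145:215,235:325],None,fx=8,fy=8,interpolation=cv2.INTER_CUBIC)[:,:,::-1])
print(env.observe()["ft_force"])
E
```

```text
[ 0.5036177  -0.1149746   0.05303625] [-8.29443676 -1.10726385  2.26224143]
[  230    64    51   264 11496]
[-8.47320975 -0.27324046  1.21184702]
```

View pics/s6.png

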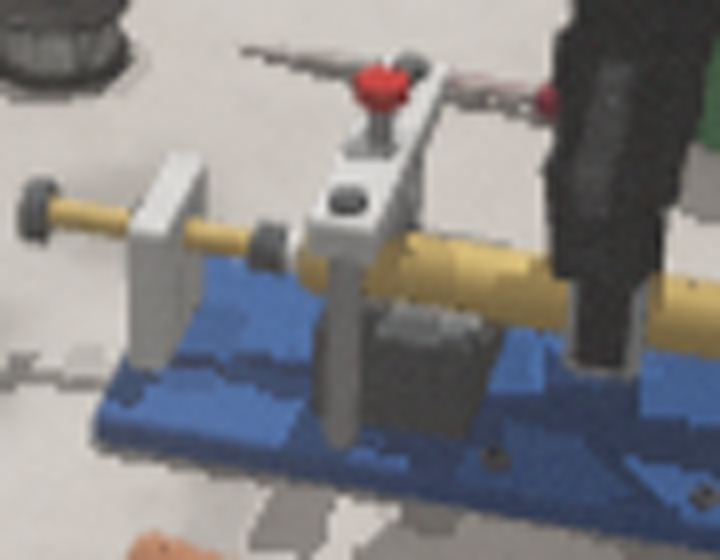

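The nose at (292,245) meets the tube end at (303,258), and there is no slip in the grip (rear end still at row 64). Now I raise the push to about 12 N total, counting roughly 2 N of drag.

Call:
arm_command:
  commands: [0.9,-0.0005,0,0,0,0,0,0.9,-0.001,0,0,0,0,0,0.9,-0.001,0,0,0,0,0]

```text
time_s: 12.68
position: [0.5037, -0.1149, 0.053]
tool_rot: [[-1.0, 0.012, -0.004], [0.012, 1.0, 0.0], [0.004, 0.0, -1.0]]
ft_force: [-11.2, -0.9, 3.0]
grip_width: 0.0204
gripper_force: 49.2
```

Call:
arm_command:
  commands: [0.9,0,0,-0.0004,0,0,0,0.9,0,0,-0.0008,0,0,0,0.9,0,0,-0.0008,0,0,0]

```text
time_s: 12.93
position: [0.5038, -0.1149, 0.0532]
tool_rot: [[-1.0, 0.012, -0.004], [0.012, 1.0, 0.001], [0.004, 0.001, -1.0]]
ft_force: [-9.4, -1.3, -0.2]
grip_width: 0.0201
gripper_force: 49.1
```

Call:
arm_command:
  commands: [0.9,-0.0006,0,-0.0003,0,0,0,0.9,-0.0006,0,-0.0003,0,0,0,0.9,-0.0006,0,-0.0003,0,0,0]

```text
time_s: 13.18
position: [0.504, -0.1149, 0.0532]
tool_rot: [[-1.0, 0.012, -0.004], [0.012, 1.0, 0.001], [0.004, 0.001, -1.0]]
ft_force: [-8.2, -1.3, -1.6]
grip_width: 0.0197
gripper_force: 49.0
```

```bash
python3 - <<'E'
from rig import env
s=env.observe();print(s["position"],s["ft_force"],s["wrist_torque"],s["q"],s["tool_rot"].round(4))
E
```

```text
[ 0.50400096 -0.11488255  0.05321002] [-8.16398131 -1.32470146 -1.63060929] [-0.18402011  1.45562609 -0.06988652] [-2.59485387e+01  3.21589720e+01  9.47652455e+01 -8.04125657e-02
  5.33123929e+01 -1.15202347e+02] [[-9.999e-01  1.220e-02 -4.200e-03]
 [ 1.220e-02  9.999e-01  8.000e-04]
 [ 4.200e-03  7.000e-04 -1.000e+00]]
```

Call:
arm_command:
  commands: [0.9,-0.0006,0,-0.0001,0,0,0,0.9,-0.0012,0,-0.0002,0,0,0,0.9,-0.0012,0,-0.0002,0,0,0]

```text
time_s: 13.43
position: [0.5043, -0.1149, 0.0532]
tool_rot: [[-1.0, 0.012, -0.005], [0.012, 1.0, 0.001], [0.005, 0.001, -1.0]]
ft_force: [-10.0, -1.9, -0.3]
grip_width: 0.0203
gripper_force: 49.0
```

Call:
arm_command:
  commands: [0.9,-0.0005,0,-0.0002,0,0,0,0.9,-0.001,0,-0.0003,0,0,0,0.9,-0.001,0,-0.0003,0,0,0]

```text
time_s: 13.68
position: [0.5045, -0.1148, 0.0533]
tool_rot: [[-1.0, 0.012, -0.006], [0.012, 1.0, 0.001], [0.006, 0.001, -1.0]]
ft_force: [-11.7, -1.7, -1.2]
grip_width: 0.0202
gripper_force: 49.0
```

About 10 N net of drag on the stop, by both force and nose travel. I hold for 0.8 s.

Call:
arm_command:
  commands: [0.9,0,0,0,0,0,0,0.9,0,0,0,0,0,0,0.9,0,0,0,0,0,0,0.9,0,0,0,0,0,0,0.9,0,0,0,0,0,0]

```text
time_s: 14.1
position: [0.5045, -0.1148, 0.0533]
tool_rot: [[-1.0, 0.012, -0.006], [0.012, 1.0, 0.001], [0.006, 0.001, -1.0]]
ft_force: [-10.3, -2.2, -1.2]
grip_width: 0.0199
gripper_force: 49.0
```

Call:
arm_command:
  commands: [0.9,0,0,0,0,0,0,0.9,0,0,0,0,0,0,0.9,0,0,0,0,0,0,0.9,0,0,0,0,0,0,0.9,0,0,0,0,0,0]

```text
time_s: 14.52
position: [0.5045, -0.1148, 0.0533]
tool_rot: [[-1.0, 0.012, -0.006], [0.012, 1.0, 0.001], [0.006, 0.001, -1.0]]
ft_force: [-11.9, -1.7, -1.0]
grip_width: 0.0204
gripper_force: 49.0
```

Call:
arm_command:
  commands: [0.9,-0.0004,0,0,0,0,0,0.9,-0.0004,0,0,0,0,0,0.9,-0.0004,0,0,0,0,0,0.9,-0.0004,0,0,0,0,0,0.9,-0.0004,0,0,0,0,0,0.9,-0.0004,0,0,0,0,0]

```text
time_s: 15.02
position: [0.5046, -0.1148, 0.0533]
tool_rot: [[-1.0, 0.012, -0.006], [0.012, 1.0, 0.001], [0.006, 0.001, -1.0]]
ft_force: [-12.8, -2.5, -0.0]
grip_width: 0.0205
gripper_force: 49.0
```

Call:
arm_command:
  commands: [0.9,0,0,0,0,0,0,0.9,0,0,0,0,0,0,0.9,0,0,0,0,0,0,0.9,0,0,0,0,0,0]

```text
time_s: 15.35
position: [0.5045, -0.1148, 0.0532]
tool_rot: [[-1.0, 0.012, -0.006], [0.012, 1.0, 0.001], [0.006, 0.001, -1.0]]
ft_force: [-12.7, -1.8, -0.8]
grip_width: 0.0204
gripper_force: 49.0
```

Push done. Before opening I ease the load off, so the nose spring can't kick the tube back.

Call:
arm_command:
  commands: [0.9,0.0008,0,0,0,0,0,0.9,0.0016,0,0,0,0,0,0.9,0.0024,0,0,0,0,0,0.9,0.0024,0,0,0,0,0]

```text
time_s: 15.68
position: [0.5044, -0.1148, 0.0534]
tool_rot: [[-1.0, 0.012, -0.003], [0.012, 1.0, 0.001], [0.003, 0.001, -1.0]]
ft_force: [-7.2, -0.2, -2.4]
grip_width: 0.0202
gripper_force: 48.9
```

Call:
arm_command:
  commands: [0.9,0.0005,0,0,0,0,0,0.9,0.001,0,0,0,0,0,0.9,0.001,0,0,0,0,0]

```text
time_s: 15.93
position: [0.5042, -0.1149, 0.0535]
tool_rot: [[-1.0, 0.012, -0.003], [0.012, 1.0, 0.001], [0.003, 0.001, -1.0]]
ft_force: [-6.1, -0.2, -3.2]
grip_width: 0.0202
gripper_force: 48.9
```

Call:
arm_command:
  commands: [0.9,0.0006,0,0.0004,0,0,0,0.9,0.0012,0,0.0008,0,0,0,0.9,0.0012,0,0.0008,0,0,0]

```text
time_s: 16.18
position: [0.5041, -0.1149, 0.0533]
tool_rot: [[-1.0, 0.012, -0.001], [0.012, 1.0, 0.0], [0.001, 0.0, -1.0]]
ft_force: [-4.8, -0.2, -2.1]
grip_width: 0.0204
gripper_force: 48.9
```

Call:
arm_command:
  commands: [0.9,0.0006,0,0.0002,0,0,0,0.9,0.0012,0,0.0002,0,0,0,0.9,0.0012,0,0.0002,0,0,0]

```text
time_s: 16.43
position: [0.5039, -0.1149, 0.0534]
tool_rot: [[-1.0, 0.012, -0.0], [0.012, 1.0, 0.0], [0.0, 0.0, -1.0]]
ft_force: [-5.3, 0.6, -2.3]
grip_width: 0.0204
gripper_force: 48.9
```

Call:
arm_command:
  commands: [0.9,0.0006,0,0.0003,0,0,0,0.9,0.0012,0,0.0006,0,0,0,0.9,0.0012,0,0.0006,0,0,0]

```text
time_s: 16.68
position: [0.5036, -0.115, 0.0532]
tool_rot: [[-1.0, 0.012, 0.001], [0.012, 1.0, -0.0], [-0.001, -0.0, -1.0]]
ft_force: [-3.3, 0.4, -2.4]
grip_width: 0.0202
gripper_force: 48.9
```

Call:
arm_command:
  commands: [0.9,0.0005,0,0.0002,0,0,0,0.9,0.001,0,0.0002,0,0,0,0.9,0.001,0,0.0002,0,0,0]

```text
time_s: 16.93
position: [0.5033, -0.115, 0.0532]
tool_rot: [[-1.0, 0.012, 0.001], [0.012, 1.0, -0.0], [-0.001, -0.0, -1.0]]
ft_force: [0.6, 2.2, -2.2]
grip_width: 0.0204
gripper_force: 49.0
```

Call:
arm_command:
  commands: [0.9,-0.0006,0,0.0002,0,0,0,0.9,-0.0008,0,0.0002,0,0,0,0.9,-0.0008,0,0.0002,0,0,0]

```text
time_s: 17.18
position: [0.5033, -0.115, 0.0531]
tool_rot: [[-1.0, 0.012, 0.0], [0.012, 1.0, -0.0], [-0.0, -0.0, -1.0]]
ft_force: [-3.1, 1.3, 1.8]
grip_width: 0.0206
gripper_force: 49.2
```

Opening, then checking the tube relative to the wrist before lifting away.

Call:
arm_command:
  commands: [0.45,0,0,0,0,0,0,0.35,0,0,0,0,0,0,0.25,0,0,0,0,0,0,0.15,0,0,0,0,0,0,0.15,0,0,0,0,0,0]
  newtons: 20

```text
time_s: 17.6
position: [0.5035, -0.1151, 0.053]
tool_rot: [[-1.0, 0.012, 0.0], [0.012, 1.0, -0.0], [-0.0, -0.0, -1.0]]
ft_force: [0.4, -0.2, -0.4]
grip_width: 0.0363
gripper_force: 0.0
```

```bash
python3 - <<'E'
from rig import env, optics
from h import *
s,d=wrist(optics,env,"w7");print(s["position"],s["ft_force"],s["grip_width"])
m=mask(d["image"],(19,110,60),(32,255,255),(200,0,310,384));n,l,st,_=cv2.connectedComponentsWithStats(m);print(st[1+np.argmax(st[1:,4])])
a=dict(np.load("w6.npz"))["image"].astype(int)
for im in(a,d["image"].astype(int)): print(im[60:68,250:260].mean((1,2)).round(1))
E
```

```text
[ 0.5034792  -0.11509487  0.0529887 ] [ 0.39761656 -0.16438907 -0.42499409] 0.036293621429441036
[  231    63    50   265 11575]
[166.8 167.5 160.2 137.7 128.1 149.3 159.3 160.1]
[168.8 152.  121.8 140.2 158.7 162.2 162.4 162.1]
```

```bash
python3 - <<'E'
from h import *
for n in("w4","w5","w6","w7"):
    im=dict(np.load(n+".npz"))["image"].astype(int);print(n,im[59:69,250:260].mean((1,2)).round(1))
E
```

```text
w4 [138.3 139.5 140.1 129.5 113.7 128.3 146.4 151.6 151.6 151.4]
w5 [136.1 136.3 136.2 130.2 116.  120.1 145.9 155.9 156.2 156. ]
w6 [165.1 166.8 167.5 160.2 137.7 128.1 149.3 159.3 160.1 159.7]
w7 [169.2 168.8 152.  121.8 140.2 158.7 162.2 162.4 162.1 162.2]
```

The tube may have eased back about 0.5 mm on release. I regrip and feel for the nose.

Call:
arm_command:
  commands: [0.3,0,0,0,0,0,0,0.45,0,0,0,0,0,0,0.55,0,0,0,0,0,0,0.7,0,0,0,0,0,0,0.9,0,0,0,0,0,0,0.9,0,0,0,0,0,0,0.9,0,0,0,0,0,0]
  newtons: 50

```text
time_s: 18.23
position: [0.5033, -0.115, 0.0531]
tool_rot: [[-1.0, 0.012, 0.0], [0.012, 1.0, -0.0], [-0.0, -0.0, -1.0]]
ft_force: [-1.0, 0.6, 4.9]
grip_width: 0.0202
gripper_force: 48.8
```

Call:
arm_command:
  commands: [0.9,-0.0005,0,-0.0004,0,0,0,0.9,-0.001,0,-0.0004,0,0,0,0.9,-0.001,0,-0.0004,0,0,0]

```text
time_s: 18.48
position: [0.5034, -0.115, 0.0531]
tool_rot: [[-1.0, 0.012, -0.001], [0.012, 1.0, 0.0], [0.001, 0.0, -1.0]]
ft_force: [-4.4, -0.6, 3.7]
grip_width: 0.0203
gripper_force: 48.8
```

Call:
arm_command:
  commands: [0.9,-0.0005,0,0,0,0,0,0.9,-0.001,0,0,0,0,0,0.9,-0.001,0,0,0,0,0]

```text
time_s: 18.73
position: [0.5034, -0.115, 0.0531]
tool_rot: [[-1.0, 0.012, -0.002], [0.012, 1.0, 0.0], [0.002, 0.0, -1.0]]
ft_force: [-6.1, -0.4, 6.7]
grip_width: 0.0201
gripper_force: 49.0
```

Call:
arm_command:
  commands: [0.9,0,0,-0.001,0,0,0,0.9,-0.0006,0,-0.0018,0,0,0,0.9,-0.0006,0,-0.0018,0,0,0]

```text
time_s: 18.98
position: [0.5036, -0.1149, 0.0534]
tool_rot: [[-1.0, 0.012, -0.003], [0.012, 1.0, 0.001], [0.003, 0.001, -1.0]]
ft_force: [-5.0, -1.1, -1.7]
grip_width: 0.0202
gripper_force: 48.9
```

Call:
arm_command:
  commands: [0.9,-0.0005,0,0,0,0,0,0.9,-0.001,0,-0.0002,0,0,0,0.9,-0.001,0,-0.0002,0,0,0]

```text
time_s: 19.23
position: [0.5038, -0.1148, 0.0534]
tool_rot: [[-1.0, 0.012, -0.004], [0.012, 1.0, 0.001], [0.004, 0.001, -1.0]]
ft_force: [-6.2, -1.4, -2.1]
grip_width: 0.0206
gripper_force: 48.9
```

The nose is in contact, with spring-like resistance from the first nudge. I ease to near zero force and open.

Call:
arm_command:
  commands: [0.9,0.0008,0,0.0004,0,0,0,0.9,0.0016,0,0.0008,0,0,0,0.9,0.0016,0,0.0008,0,0,0]

```text
time_s: 19.48
position: [0.5038, -0.1149, 0.0533]
tool_rot: [[-1.0, 0.012, -0.001], [0.012, 1.0, 0.0], [0.001, 0.0, -1.0]]
ft_force: [-4.2, -0.8, -2.5]
grip_width: 0.0203
gripper_force: 48.9
```

Call:
arm_command:
  commands: [0.9,0.0004,0,0,0,0,0,0.9,0.0006,0,0.0002,0,0,0,0.9,0.0006,0,0.0002,0,0,0]

```text
time_s: 19.73
position: [0.5038, -0.1149, 0.0534]
tool_rot: [[-1.0, 0.012, -0.001], [0.012, 1.0, 0.0], [0.001, 0.0, -1.0]]
ft_force: [-3.2, 0.3, -3.0]
grip_width: 0.0202
gripper_force: 48.9
```

Call:
arm_command:
  commands: [0.9,0.0006,0,0.0003,0,0,0,0.9,0.0008,0,0.0006,0,0,0,0.9,0.0008,0,0.0008,0,0,0,0.9,0.0008,0,0.0008,0,0,0]

```text
time_s: 20.07
position: [0.5037, -0.115, 0.0533]
tool_rot: [[-1.0, 0.012, 0.0], [0.012, 1.0, -0.0], [-0.0, -0.0, -1.0]]
ft_force: [-2.4, 0.2, -1.6]
grip_width: 0.0204
gripper_force: 48.9
```

Call:
arm_command:
  commands: [0.45,0,0,0,0,0,0,0.35,0,0,0,0,0,0,0.25,0,0,0,0,0,0,0.1,0,0,0,0,0,0,0.0,0,0,0,0,0,0,0.0,0,0,0,0,0,0]

```text
time_s: 20.57
position: [0.5037, -0.115, 0.0533]
tool_rot: [[-1.0, 0.012, 0.0], [0.012, 1.0, -0.0], [-0.0, -0.0, -1.0]]
ft_force: [-0.0, 0.8, 0.5]
grip_width: 0.0425
gripper_force: 0.0
```

```bash
python3 - <<'E'
from rig import env, optics
from h import *
s,d=wrist(optics,env,"w8");print(s["position"],s["ft_force"],s["grip_width"],s["tool_rot"].round(4)[2])
for n in("w7","w8"):
    im=dict(np.load(n+".npz"))["image"].astype(int);print(n,im[59:69,250:260].mean((1,2)).round(1))
E
```

```text
[ 0.50374533 -0.11504827  0.05332481] [-0.02282927  0.80567801  0.49167861] 0.04251614994833613 [-4.e-04 -1.e-04 -1.e+00]
w7 [169.2 168.8 152.  121.8 140.2 158.7 162.2 162.4 162.1 162.2]
w8 [169.  155.5 128.1 137.6 156.9 162.8 163.4 162.9 162.9 162.6]
```

The tube settled at the same place as before, at the balance of nose spring and drag, so it is in contact. I lift clear.

Call:
arm_command:
  commands: [0,0,0,-0.01,0,0,0,0,0,0,-0.03,0,0,0,0,0,0,-0.06,0,0,0,0,0,0,-0.11,0,0,0,0,0.02,0,-0.17,0,0,0,0,0.05,0,-0.24,0,0,0,0,0.08,0,-0.3,0,0,0,0,0.08,0,-0.36,0,0,0,0,0.08,0,-0.36,0,0,0,0,0.08,0,-0.36,0,0,0]

```text
time_s: 21.45
position: [0.4639, -0.1147, 0.2349]
tool_rot: [[-1.0, 0.012, 0.004], [0.012, 1.0, -0.002], [-0.004, -0.002, -1.0]]
ft_force: [-0.1, -0.6, -1.4]
grip_width: 0.0426
gripper_force: 0.0
```

```bash
python3 - <<'E'
from rig import env, optics
from h import *
s,d=wrist(optics,env,"w9");print(s["position"],s["time_s"])
cv2.imwrite("pics/w9c.png",cv2.resize(d["image"][100:300,180:340],None,fx=3,fy=3,interpolation=cv2.INTER_CUBIC)[:,:,::-1])
E
```

```text
[ 0.4638601  -0.11469011  0.23485677] 21.45
```

View pics/w9c.png

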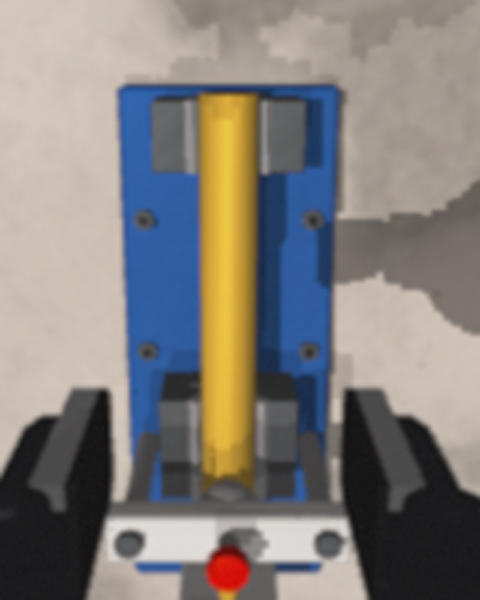

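The tube lies straight in both vee parts, from (230,95) to (230,485) in the crop, and runs under the plunger. The gripper is clear of everything, so I hand in.

```bash
python3 -c "
from rig import env
print(env.close_job())"
```

```text
the job is handed in; nothing more can be done
None
```

The brass tube lies in the vee under the plunger, against the back stop after a held push of about 10 N (estimated, with drag subtracted); the gripper is clear, nothing else was moved, and the job was handed in at about 21.5 s, with no verdict returned.

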